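# Fetch the wax tin from behind the finish bottles

## Robot

A 7-joint arm with a two-finger parallel gripper is mounted at the origin on the work surface. World frame = base frame: x ahead of the robot, y to its left, z up, the work surface at z = 0. Lengths are in m, angles in degrees, forces in N, time in s.
With the tool pointing down it reaches from about 0.4 to 0.875 m from the base axis. Payload 6.5 kg.
Tool frame: the origin (TCP) lies on the centre line of the jaws, within the pads' length; the fingertips stand 19 mm ahead of it and the grasp point (between the pads) is the TCP (ctrl.finger_overhang is the distance from the TCP to the fingertips, in m); z points along the fingers, y is the line along which they close (so a half turn about z gives the same grasp; the last joint's range is limited). The gripper opens to 88 mm and grips with 3 to 60 N. Pads are 18 mm wide; open, the fingers measure 123 mm over their backs; the gripper's body (75 mm by 187 mm) begins 45 mm behind the grasp point.
Start: joints at [63.128, 30.733, -0.252, 88.115, 0.149, 61.152, -4.079], TCP at [0.255, -0.598, 0.258] pointing down, gripper open.
Joint ranges: [-154.64, 154.64], [-21.42, 123.67], [-72.66, 72.17], [13.99, 137.28], [-74.86, 254.86], [10.95, 109.41], [-158.01, 158.01]. Speed limits (degrees/s): [136.94, 136.94, 180, 180, 180, 180, 180].

## Interface

Orientations are given as [roll, pitch, yaw] about the fixed x, y, z axes, in that order (R = Rz(yaw) Ry(pitch) Rx(roll)).
In Python, from station import readout, snapshot, order, ctrl gives the robot as it stands.
- The arm moves only by the shell command python3 -m creep 'ROWS'. ROWS is JSON, a list that holds one entry, the list of rows, each a list of 5 numbers: the shift along the tool's x, y, z as a fraction of full scale, then the turn about the tool's z as a fraction of full scale, then the opening, from 0 (shut) to 1 (fully open). In form: [[[dx, dy, dz, twist, gripper], ...]]. A call has 1 to 10 rows; each row shifts and turns the commanded pose from where the row before left it, along the tool's axes as they then stand; what a row does not reach is not made up. Full scale, the value 1, is 1000 mm for a shift and 180 degrees for a turn. A row lasts 1/8 s, in which the tool goes at most 62.5 mm and 10.7 degrees, less where a joint would pass 70% of its speed; a pose out of reach is approached as far as the arm can. A call with a number of a shift or a turn outside -1 to 1 is refused whole. A call with a gripper value outside its range is refused whole. The fingers move at their own pace and stop on an object; the grip force is fixed at half the most. Time passes only in rows, so rows that do not move let the fingers close. It gives the time, the measured TCP pose, the force, the opening and the grip force at its end, in the units of the state.
- readout.sense(): the state, without advancing time (a new reading comes with each control period).
- snapshot(name): name is "side" or "top" or "wrist"; returns a dict with "img" (420x560x3 uint8, blue, green, red), "range_z" (420x560 float32, m along the optical axis (not along the pixel's ray), 0 where there is no reading), "fov_y" (degrees; the focal length in pixels is half the picture's height over the tangent of half this angle, whatever the lens; pixels are square), "cx", "cy" (the principal point, pixels), "rvec" (rotation vector, rad) and "tvec" (3), from world to camera coordinates, as OpenCV has them. Camera axes: x right, y down, z forward; pixel columns grow to the right and rows downward; lengths in m; the calibration is good to about 2 mm. A picture is of the moment at which its call begins.
- order.close_job(): hands the job in; it is judged then, once.
The state is a dict: "t": time; "joints": joint angles; "qvel": joint speeds; "joint_torque": joint torques, N m; "eef_pos": TCP position; "eef_rot": TCP orientation; "ft_force": force on the tool from outside, world axes, zero at the start; "wrist_torque": the same for the moment, N m; "width": finger opening in m; "finger_force": force on a finger pad.
Only numpy, scipy, OpenCV 4.12 (cv2) and the standard library are available. Lean on these libraries where they do the work, as an engineer would, in place of code of your own. Each camera call takes 0.05 s, during which the arm holds its last target. There are 200 camera calls.

## Task

The red-lidded wax tin is hemmed in at the back of the plywood crate by three finish bottles. Move all three bottles out onto the steel tray, then fetch the red-lidded tin and stand it in the middle of the round cork coaster, and finally put each bottle back in the crate on the very spot where it stood. Keep the bottles upright all the time, and do not disturb the green-lidded tin, the small jar or the carved bear's head.

Things in the scene. Friction and masses are not known exactly. Their poses are not given: they have to be found in the camera images.
- bottle_white: finish bottle, amber glass with a white cap, paper label and green tape; round, 54 mm diameter up to 92 mm high, narrowing to a screw cap of 38 mm diameter between 107 and 138 mm high (total height 138 mm), about 0.24 kg; origin at the centre of its underside, z up. One of the three that hem in the red tin.
- bottle_black: finish bottle, grey with a black cap and a yellow label with a black band; round, 54 mm diameter up to 92 mm high, narrowing to a screw cap of 38 mm diameter between 107 and 138 mm high (total height 138 mm), about 0.24 kg; origin at the centre of its underside, z up. One of the three that hem in the red tin.
- bottle_blue: finish bottle, white with a blue cap and a blue and white label; round, 54 mm diameter up to 92 mm high, narrowing to a screw cap of 38 mm diameter between 107 and 138 mm high (total height 138 mm), about 0.24 kg; origin at the centre of its underside, z up. One of the three that hem in the red tin.
- tin_red: the wax tin: flat round tin with a red lid, 58 mm diameter, 34 mm high, about 0.13 kg, standing at the middle of the crate's back; origin at the centre of its underside, z up
- tin_green: another tin of the same size with a green lid, in a front corner of the crate; not to be disturbed; origin at the centre of its underside
- jar: small amber jar with a brass-coloured lid, 42 mm diameter, 46 mm high, in the other front corner of the crate; not to be disturbed; origin at the centre of its underside
- crate: fixed open plywood crate, 176 mm (its x) by 240 mm (its y) outside, walls 8 mm thick and 50 mm high, inner floor 8 mm above the bench; origin at the centre of its underside; its x points to the back, away from the robot. Bottles stand left and right of the red tin (about 71 mm off between centres) and in front of it (about 66 mm off)
- tray: fixed shallow steel tray, 230 mm (its x) by 110 mm (its y), rim 12 mm high and 3 mm thick, inner floor 3 mm above the bench; empty at the start, roomy enough for the three bottles in a row along its x; origin at the centre of its underside. It lies to the left or the right of the crate, the coaster on the other side
- coaster: fixed round cork coaster with a white rim, 90 mm diameter, top 5 mm above the bench; origin at the centre of its underside
- bear: carved wooden bear's head, about 83 mm high and 66 mm across, its snout reaching 50 mm from its axis, standing on the bench about 130 mm behind the coaster; not to be disturbed; origin at the centre of its underside
Not all that is in view belongs to the job. What is shaped like the bottle_blue but purple is not meant. Several things have the shape of the tin_red; the one meant has the colours described above.

How it is judged (in metres and radians):
On the way, in this order (a step that is already met when the one before it is completed fails the run):
1. all three bottles stand upright and released on the steel tray, the red tin still in its place in the crate (x of bottle_white in the frame of tray between -0.1 and 0.1 m and y of bottle_white in the frame of tray between -0.045 and 0.045 m and z of each of bottle_white, bottle_black, bottle_blue in the frame of tray below 0.009 m and angle between each of bottle_white, bottle_black, bottle_blue's own z axis and vertical below 0.1 rad and contact force between the fingers and bottle_white below 0.1 N and linear speed of each of bottle_white, bottle_black, bottle_blue below 0.03 m/s and x of bottle_black in the frame of tray between -0.1 and 0.1 m and y of bottle_black in the frame of tray between -0.045 and 0.045 m and contact force between the fingers and bottle_black below 0.1 N and x of bottle_blue in the frame of tray between -0.1 and 0.1 m and y of bottle_blue in the frame of tray between -0.045 and 0.045 m and contact force between the fingers and bottle_blue below 0.1 N and distance of tin_red from where it was at the start of the episode below 0.03 m), for 0.2 s.
2. the red tin stands released on the middle of the coaster (horizontal distance between tin_red and coaster below 0.015 m and z of tin_red in the frame of coaster below 0.009 m and angle between tin_red's own z axis and vertical below 0.1 rad and contact force between the fingers and tin_red below 0.1 N and linear speed of tin_red below 0.03 m/s), for 0.2 s.
At the end, for the whole second after the job is handed in: The red tin stands on the coaster, its centre within 15 mm of the coaster's; each bottle stands upright in the crate within 15 mm of where it stood at the start; all are released and at rest; the green tin, the jar and the bear's head are within 20 mm of where they were (all of step 2 and distance of each of bottle_white, bottle_black, bottle_blue from where it was at the start of the episode below 0.015 m and angle between each of bottle_white, bottle_black, bottle_blue's own z axis and vertical below 0.1 rad and contact force between the fingers and bottle_white below 0.1 N and linear speed of each of bottle_white, bottle_black, bottle_blue below 0.03 m/s and contact force between the fingers and bottle_black below 0.1 N and contact force between the fingers and bottle_blue below 0.1 N and distance of each of tin_green, jar, bear from where it was at the start of the episode below 0.02 m); the robot touches nothing.
It fails at once if a bottle tips by more than 0.35 rad (angle between any of bottle_white, bottle_black, bottle_blue's own z axis and vertical above 0.35 rad).
It fails at once if the green tin, the small jar or the bear's head is knocked away (more than 20 mm) (distance of any of tin_green, jar, bear from where it was at the start of the episode above 0.02 m).
It also fails if it takes over 134 s, if anything falls off the work surface, if the arm or the gripper's body presses on something with over 40 N, if the wrist force passes 120 N, or if a joint passes its speed limit or range.

## Working session

There is one attempt and no reset: what is moved stays moved. The work goes in short steps, Python scripts to look and compute and a shell command to move; the robot and the scene stay as the last step left them, time stands still between calls to the robot, and variables do not carry over. Pictures are saved under pics/ and viewed, at most 14 in all, crops included, and the job is handed in when it is done.

```bash
mkdir -p pics; ls
cat > h.py <<'E'
import numpy as np,cv2
from station import readout,snapshot,order,ctrl
def cloud(s):
    f=s["img"].shape[0]/2/np.tan(np.radians(s["fov_y"])/2)
    h,w=s["range_z"].shape; u,v=np.meshgrid(np.arange(w),np.arange(h)); z=s["range_z"]
    P=np.stack([(u-s["cx"])/f*z,(v-s["cy"])/f*z,z],-1)
    R=cv2.Rodrigues(np.array(s["rvec"],float))[0]
    return (P-np.array(s["tvec"]).ravel())@R
E
python3 - <<'E'
from h import *
print(readout.sense())
for n in("top","side"):
    s=snapshot(n); cv2.imwrite(f"pics/{n}0.png",s["img"]); np.savez(f"{n}0.npz",**s)
    print(n,s["fov_y"],s["rvec"],s["tvec"])
E
```

```text
pics
{'t': 0.0, 'joints': array([63.12857622, 30.77779235, -0.25350425, 88.17113103,  0.15004052,
       61.15210874, -4.07916517]), 'qvel': array([ 0.0012066 , -0.12479902,  0.06736501,  0.11308516,  0.01168007,
        0.02115529, -0.11259598]), 'joint_torque': array([-7.90489253e-05, -5.70987368e+01,  9.90924686e-01, -2.51604331e+01,
       -5.61308744e-02,  1.80208893e-02,  1.03746202e-04]), 'eef_pos': array([ 0.25453573, -0.59744745,  0.25683291]), 'eef_rot': array([-1.79899663e+02,  8.73283261e-03,  2.30826890e+01]), 'ft_force': array([-0.15739999, -0.12561944, -0.64020576]), 'wrist_torque': array([0.00552907, 0.00509313, 0.03215268]), 'finger_force': 0.0, 'width': 0.08843013395268497}
top 53.02057089874803 [ 2.10829245 -2.13915778  0.17896882] [0.00285779 0.58495783 0.91660245]
side 54.06752531613184 [ 2.38016219 -0.69713314  0.24678746] [-0.49462948  0.28169526  0.82411275]
```

View pics/top0.png

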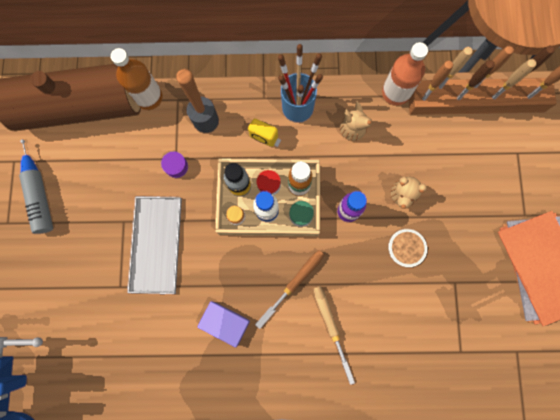

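View pics/side0.png

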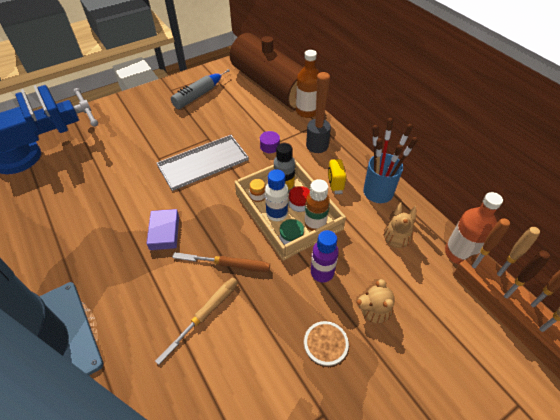

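The top view shows the crate at about (268,198), with black (235,178), blue (264,206) and white (300,177) around the red tin (268,181). The tray is at (155,245), the coaster at (408,247) and the bear at (408,190). A purple decoy bottle stands at (352,206).

Run:
```python
from h import *
for n in("top","side"):
    s=np.load(n+"0.npz"); P=cloud(s).reshape(-1,3); 
    C=cv2.cvtColor(s["img"],cv2.COLOR_BGR2HSV).reshape(-1,3)
    ok=s["range_z"].ravel()>0
    def comps(z0,z1,lo=20):
        m=(ok&(P[:,2]>z0)&(P[:,2]<z1)&(P[:,0]>.3)&(P[:,0]<.85)&(abs(P[:,1])<.5)).reshape(420,560).astype(np.uint8)
        k,L,st,_=cv2.connectedComponentsWithStats(m)
        for i in range(1,k):
            if st[i,4]>lo:
                q=P[L.ravel()==i]; c,r=cv2.minEnclosingCircle(q[:,:2].astype(np.float32))
                b=cv2.minAreaRect(q[:,:2].astype(np.float32))
                print(n,z0,st[i,4],np.round(c,4),round(r,4),"med z",np.round(np.median(q[:,2]),4),"rect",np.round(b[0],4),np.round(b[1],4),round(b[2],2),"col",np.median(C[L.ravel()==i],0),"px",st[i,:2]+st[i,2:4]//2)
    comps(.135,.155); print()
    comps(.036,.0475); print()
    comps(.0485,.0515); comps(.053,.09,60); print()
    if n=="top": comps(.0025,.02,100)
```

```text
top 0.135 31 [ 0.8475 -0.3506] 0.0082 med z 0.1465 rect [ 0.8458 -0.3503] [0.0161 0.005 ] 79.73 col [ 12. 152.  95.] px [438  84]
top 0.135 27 [ 0.8472 -0.4332] 0.0082 med z 0.1458 rect [ 0.8461 -0.4328] [0.0162 0.0043] 71.32 col [ 11. 145.  66.] px [476  83]
top 0.135 47 [0.8261 0.1815] 0.0129 med z 0.1461 rect [0.821  0.1793] [0.0111 0.0255] 24.26 col [ 12. 152.  97.] px [194  98]
top 0.135 269 [0.6562 0.0949] 0.0197 med z 0.1458 rect [0.6563 0.0951] [0.0379 0.0377] 48.23 col [120.  16.  46.] px [233 172]
top 0.135 265 [ 0.6559 -0.0489] 0.0198 med z 0.1458 rect [ 0.6557 -0.0482] [0.0362 0.038 ] 88.79 col [ 24.   5. 253.] px [301 171]
top 0.135 264 [0.5929 0.029 ] 0.0197 med z 0.146 rect [0.5921 0.029 ] [0.037  0.0368] 64.08 col [109. 199. 228.] px [264 201]
top 0.135 242 [ 0.5912 -0.1659] 0.0196 med z 0.1381 rect [ 0.5904 -0.1667] [0.0358 0.0366] 87.58 col [109. 199. 228.] px [358 201]

top 0.036 149 [ 0.8427 -0.4147] 0.0855 med z 0.0423 rect [ 0.8366 -0.4142] [0.1708 0.0147] 86.09 col [ 12. 154.  98.] px [449 106]
top 0.036 32 [ 0.8344 -0.0299] 0.0248 med z 0.042 rect [ 0.8312 -0.
[... 10614 characters left out ...]
0.0328] 47.02 col [ 22. 185. 248.] px [257 184]
side 0.053 227 [0.5906 0.0261] 0.0276 med z 0.0727 rect [0.5841 0.0151] [0.0279 0.055 ] 59.77 col [ 16.  45. 145.] px [277 201]
side 0.053 241 [ 0.653  -0.0512] 0.0274 med z 0.0723 rect [ 0.6443 -0.0611] [0.027  0.0546] 48.45 col [ 46. 130.  72.] px [317 211]
side 0.053 356 [ 0.7952 -0.189 ] 0.0322 med z 0.078 rect [ 0.7945 -0.1922] [0.0587 0.0494] 44.18 col [ 16. 141. 147.] px [403 219]
side 0.053 245 [ 0.5879 -0.1697] 0.0274 med z 0.072 rect [ 0.5792 -0.178 ] [0.0269 0.0544] 43.44 col [139.  76. 121.] px [325 261]
side 0.053 746 [ 0.6209 -0.2996] 0.0381 med z 0.0709 rect [ 0.6231 -0.3055] [0.0681 0.0592] 7.89 col [ 16. 139. 199.] px [376 295]
```

```bash
python3 -m creep '[[[0,0,0,0.0427,1],[0,0,0,0.0427,1],[0,0,0,0.0427,1],[0.03,-0.05,0,0,1],[0.03,-0.05,0,0,1],[0.03,-0.05,0,0,1],[0.03,-0.05,0,0,1],[0.03,-0.05,0,0,1],[0.03,-0.05,0,0,1],[0,0,0,0,1]]]'
```

```text
t: 1.35
eef_pos: [0.4374, -0.2928, 0.2575]
eef_rot: [-179.9, -0.0, 0.5]
ft_force: [-0.4, -1.0, 0.1]
width: 0.0882
finger_force: 0.0
```

```bash
python3 -m creep '[[[0.027,-0.048,0,0.003,1],[0.027,-0.048,0,0,1],[0.027,-0.048,0,0,1],[0.027,-0.048,0,0,1],[0.027,-0.048,0,0,0.8],[0.027,-0.048,0,0,0.7],[0.027,-0.048,0,0,0.7],[0.027,-0.048,0.03,0,0.7],[0,0,0.03,0,0.7],[0,0,0,0,0.7]]]'
python3 - <<'E'
from h import *
print(readout.sense()['eef_pos'])
s=snapshot("wrist");cv2.imwrite("pics/w1.png",s["img"])
P=cloud(s).reshape(-1,3);ok=s["range_z"].ravel()>0
m=(ok&(P[:,2]>.142)&(P[:,2]<.15)).reshape(420,560).astype(np.uint8)
k,L,st,_=cv2.connectedComponentsWithStats(m)
for i in range(1,k):
  if st[i,4]>100:
    q=P[L.ravel()==i];print(cv2.minEnclosingCircle(q[:,:2].astype(np.float32)),np.median(q[:,2]),np.median(s["img"].reshape(-1,3)[L.ravel()==i],0))
E
```

```text
t: 2.6
eef_pos: [0.6518, 0.0829, 0.1948]
eef_rot: [179.9, 0.3, -0.5]
ft_force: [-0.0, -0.6, 0.1]
width: 0.0617
finger_force: 0.0
[0.65181252 0.08289424 0.19482906]
((0.6536751389503479, -0.04928683489561081), 0.01996610313653946) 0.14556375186625864 [173. 180. 185.]
((0.6549691557884216, 0.09373417496681213), 0.019736744463443756) 0.14565340211005257 [55. 59. 70.]
((0.5805923938751221, 0.0298895426094532), 0.014984549954533577) 0.14576453902625403 [205. 121.  64.]
```

View pics/w1.png

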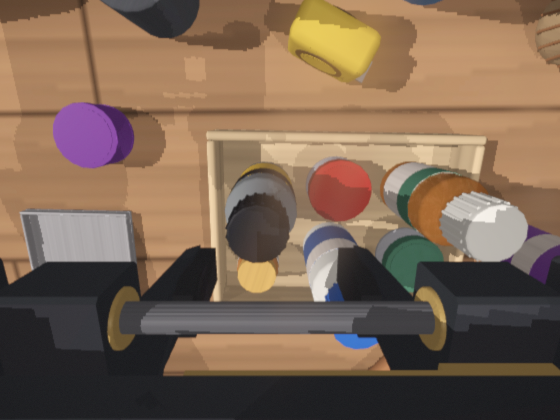

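The wrist view shows the black cap at (258,228), just short of centre between the open fingers. I'll correct for that, then descend and grip.

```bash
python3 -m creep '[[[0.0035,-0.011,0,0,0.7],[0,0,0.02,0,0.7],[0,0,0.02,0,0.7],[0,0,0.019,0,0.7],[0,0,0,0,0.7],[0,0,0,0,0],[0,0,0,0,0],[0,0,0,0,0],[0,0,0,0,0]]]'
```

```text
t: 3.78
eef_pos: [0.6577, 0.0951, 0.1396]
eef_rot: [-180.0, -0.1, -0.5]
ft_force: [-0.3, -0.7, 2.7]
width: 0.037
finger_force: 30.0
```

```bash
python3 -m creep '[[[0,0,-0.02,0,0],[0,0,-0.035,0,0],[0,0,-0.025,0,0],[-0.02,-0.02,0,0,0],[-0.035,-0.035,0,0,0],[-0.04,-0.04,0,0,0],[-0.04,-0.04,0,0,0],[-0.04,-0.04,0,0,0],[-0.025,-0.02,0,0,0],[-0.01,-0.01,0,0,0]]]'; python3 -m creep '[[[0,0,0,0,0],[0,0,0,0,0]]]'
```

```text
t: 5.03
eef_pos: [0.4476, 0.3036, 0.2197]
eef_rot: [-180.0, -0.0, -0.4]
ft_force: [-0.2, 0.2, -2.7]
width: 0.0374
finger_force: 30.0
t: 5.28
eef_pos: [0.4506, 0.3006, 0.2189]
eef_rot: [180.0, -0.0, -0.7]
ft_force: [-0.5, -0.2, -2.0]
width: 0.0376
finger_force: 30.0
```

```bash
python3 -m creep '[[[0,0,0.03,0,0],[0,0,0.03,0,0],[0,0,0.015,0,0],[0,0,0.006,0,0],[0,0,0.003,0,0],[0,0,0,0,0],[0,0,0,0,0]]]'
```

```text
t: 6.15
eef_pos: [0.4494, 0.3024, 0.1355]
eef_rot: [-180.0, -0.1, -0.5]
ft_force: [-0.2, 0.1, -2.3]
width: 0.0374
finger_force: 30.0
```

```bash
python3 -m creep '[[[0,0,0.001,0,0],[0,0,0,0,0],[0,0,0,0,0.7],[0,0,0,0,0.7],[0,0,0,0,0.7],[0,0,-0.03,0,0.7],[0,0,-0.05,0,0.7],[0.02,0.04,0,0,0.7],[0.025,0.05,0,0,0.7],[0.025,0.05,0,0,0.7]]]'
python3 -m creep '[[[0.025,0.05,0,0,0.7],[0.025,0.05,0,0,0.7],[0.02,0.032,0,0,0.7],[0.004,0,0,0,0.7],[0,0,0,0,0.7],[0,0,0,0,0.7]]]'
python3 - <<'E'
from h import *
print(np.round([readout.sense()['eef_pos'] for _ in range(3)],4))
s=snapshot("top");cv2.imwrite("pics/t1.png",s["img"])
P=cloud(s).reshape(-1,3);ok=s["range_z"].ravel()>0
m=(ok&(P[:,2]>.135)&(P[:,2]<.15)).reshape(420,560).astype(np.uint8)
k,L,st,_=cv2.connectedComponentsWithStats(m)
for i in range(1,k):
  if st[i,4]>100:
    q=P[L.ravel()==i];print(cv2.minEnclosingCircle(q[:,:2].astype(np.float32)),np.median(q[:,2]),np.median(s["img"].reshape(-1,3)[L.ravel()==i],0))
E
```

```text
t: 7.4
eef_pos: [0.5183, 0.1602, 0.214]
eef_rot: [-180.0, -0.0, -0.5]
ft_force: [1.2, 0.1, -0.7]
width: 0.0618
finger_force: 0.0
t: 8.15
eef_pos: [0.59, 0.0306, 0.2137]
eef_rot: [-180.0, 0.0, -0.4]
ft_force: [-0.3, 0.3, 0.5]
width: 0.0617
finger_force: 0.0
[[0.59   0.0306 0.2137]
 [0.59   0.0306 0.2137]
 [0.59   0.0306 0.2137]]
((0.8950127959251404, -0.29793423414230347), 0.029758919030427933) 0.14167063489231274 [ 80. 121. 220.]
((0.8942380547523499, 0.32871273159980774), 0.029871413484215736) 0.14150273590195336 [ 36.  81. 133.]
((0.5916793346405029, -0.1660202443599701), 0.01957489550113678) 0.1383280880952647 [162.  83.  38.]
((0.449177086353302, 0.30148202180862427), 0.020037885755300522) 0.1404575649509043 [61. 59. 59.]
((0.2235194593667984, 0.5421669483184814), 0.015846075490117073) 0.14408090149825437 [92. 61. 35.]
```

View pics/t1.png

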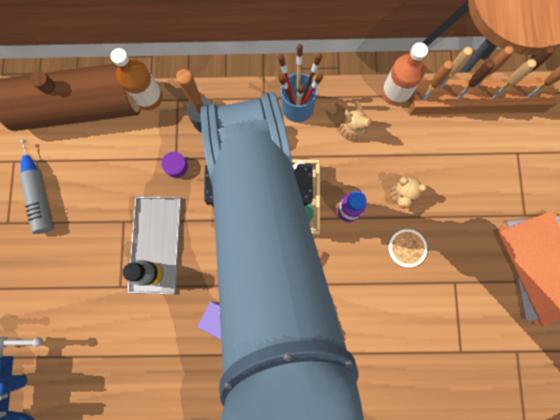

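The black bottle stands upright on the tray at pixel (143,272). Next is the blue one.

```bash
python3 -m creep '[[[0.002,0.002,0.02,0,0.7],[0,0,0.03,0,0.7],[0,0,0.024,0,0.7],[0,0,0,0,0.7],[0,0,0,0,0],[0,0,0,0,0],[0,0,0,0,0],[0,0,0,0,0]]]'; python3 -m creep '[[[0,0,-0.02,0,0],[0,0,-0.035,0,0],[0,0,-0.025,0,0],[-0.01,-0.03,0,0,0],[-0.01,-0.045,0,0,0],[-0.012,-0.05,0,0,0],[-0.012,-0.05,0,0,0],[-0.012,-0.05,0,0,0],[-0.012,-0.035,0,0,0],[-0.004,-0.01,0,0,0]]]'; python3 -m creep '[[[0,0,0,0,0],[0,0,0,0,0]]]'
```

```text
t: 9.2
eef_pos: [0.5934, 0.0272, 0.1408]
eef_rot: [-180.0, -0.1, -0.5]
ft_force: [0.9, 0.6, 5.1]
width: 0.0369
finger_force: 30.0
t: 10.45
eef_pos: [0.521, 0.3001, 0.2192]
eef_rot: [-180.0, 0.1, -0.3]
ft_force: [-0.2, -0.8, -3.4]
width: 0.0369
finger_force: 30.0
t: 10.7
eef_pos: [0.5238, 0.2951, 0.2195]
eef_rot: [179.9, -0.0, -0.7]
ft_force: [-1.0, -0.4, -2.7]
width: 0.0371
finger_force: 30.0
```

```bash
python3 -m creep '[[[-0.002,-0.003,0.03,0,0],[0,0,0.03,0,0],[0,0,0.015,0,0],[0,0,0.006,0,0],[0,0,0.003,0,0],[0,0,0,0,0],[0,0,0,0,0]]]'
python3 - <<'E'
from h import *
print(readout.sense()['ft_force'],readout.sense()['eef_pos'])
E
```

```text
t: 11.58
eef_pos: [0.5215, 0.3007, 0.1365]
eef_rot: [-180.0, -0.1, -0.5]
ft_force: [0.5, 0.4, -3.2]
width: 0.0372
finger_force: 30.0
[ 0.51723369  0.42038372 -3.16457   ] [0.52145468 0.30068464 0.13651893]
```

```bash
python3 -m creep '[[[0,0,0.001,0,0],[0,0,0,0,0],[0,0,0,0,0.7],[0,0,0,0,0.7],[0,0,0,0,0.7],[0,0,-0.03,0,0.7],[0,0,-0.05,0,0.7],[0.019,0.05,0,0,0.7],[0.019,0.05,0,0,0.7],[0.019,0.05,0,0,0.7]]]'
python3 -m creep '[[[0.019,0.05,0,0,0.7],[0.019,0.05,0,0,0.7],[0.019,0.05,0,0,0.7],[0.013,0.04,0,0,0.7],[0.006,0.01,0,0,0.7],[0,0,0,0,0.7],[0,0,0,0,0.7]]]'
```

```text
t: 12.82
eef_pos: [0.5771, 0.1484, 0.2149]
eef_rot: [180.0, -0.0, -0.5]
ft_force: [1.3, -0.1, 0.5]
width: 0.062
finger_force: 0.0
t: 13.7
eef_pos: [0.6506, -0.0481, 0.2147]
eef_rot: [-179.9, 0.0, -0.4]
ft_force: [-0.2, 0.2, 0.2]
width: 0.0619
finger_force: 0.0
```

```bash
python3 -m creep '[[[0.003,0.001,0.02,0,0.7],[0,0,0.03,0,0.7],[0,0,0.0255,0,0.7],[0,0,0,0,0.7],[0,0,0,0,0],[0,0,0,0,0],[0,0,0,0,0],[0,0,0,0,0]]]'; python3 -m creep '[[[0,0,-0.02,0,0],[0,0,-0.035,0,0],[0,0,-0.025,0,0],[-0.006,-0.03,0,0,0],[-0.009,-0.05,0,0,0],[-0.009,-0.05,0,0,0],[-0.009,-0.05,0,0,0],[-0.009,-0.05,0,0,0],[-0.009,-0.05,0,0,0],[-0.009,-0.05,0,0,0]]]'; python3 -m creep '[[[0,-0.018,0,0,0],[0,0,0,0,0],[0,0,0,0,0]]]'
```

```text
t: 14.7
eef_pos: [0.6546, -0.0514, 0.1404]
eef_rot: [-180.0, -0.1, -0.5]
ft_force: [0.2, 1.5, 4.4]
width: 0.0372
finger_force: 29.9
t: 15.95
eef_pos: [0.5965, 0.2798, 0.2203]
eef_rot: [180.0, -0.0, -0.5]
ft_force: [-0.1, -0.3, -1.6]
width: 0.0374
finger_force: 29.9
t: 16.32
eef_pos: [0.598, 0.2938, 0.2194]
eef_rot: [179.9, -0.0, -0.7]
ft_force: [0.0, -0.7, -2.5]
width: 0.0371
finger_force: 29.9
```

```bash
python3 -m creep '[[[-0.003,-0.004,0.03,0,0],[0,0,0.03,0,0],[0,0,0.015,0,0],[0,0,0.006,0,0],[0,0,0.003,0,0],[0,0,0,0,0],[0,0,0.001,0,0],[0,0,0,0,0]]]'; python3 -m creep '[[[0,0,0,0,0.7],[0,0,0,0,0.7],[0,0,0,0,0.7],[0,0,-0.03,0,0.7],[0,0,-0.05,0,0.7],[0.01,0.05,0,0,0.7],[0.01,0.05,0,0,1],[0.01,0.05,0,0,1],[0.01,0.05,0,0,1],[0.01,0.05,0,0,1]]]'; python3 -m creep '[[[0.008,0.025,0,0,1],[0,0,0,0,1],[0,0,0,0,1]]]'
python3 - <<'E'
from h import *
s=snapshot("top");w=snapshot("wrist");cv2.imwrite("pics/t2.png",np.hstack([s["img"][100:400,90:400],w["img"][:300,100:560]]))
for n,s in(("top",s),("wrist",w)):
  P=cloud(s).reshape(-1,3);ok=s["range_z"].ravel()>0
  H=cv2.cvtColor(s["img"],cv2.COLOR_BGR2HSV).reshape(-1,3)
  for z0,z1,red in((.135,.15,0),(.037,.047,1)):
    m=(ok&(P[:,2]>z0)&(P[:,2]<z1)); 
    if red:m&=((H[:,0]<6)|(H[:,0]>174))&(H[:,1]>150)
    k,L,st,_=cv2.connectedComponentsWithStats(m.reshape(420,560).astype(np.uint8))
    for i in range(1,k):
      if st[i,4]>100:
        q=P[L.ravel()==i];print(n,red,cv2.minEnclosingCircle(q[:,:2].astype(np.float32)),np.median(q[:,2]))
E
```

```text
t: 17.32
eef_pos: [0.5947, 0.3012, 0.1354]
eef_rot: [-180.0, -0.1, -0.5]
ft_force: [-1.1, 0.0, 2.1]
width: 0.0372
finger_force: 29.9
t: 18.58
eef_pos: [0.6419, 0.0486, 0.2144]
eef_rot: [-180.0, -0.0, -0.5]
ft_force: [0.8, 0.3, 0.2]
width: 0.0879
finger_force: 0.0
t: 18.95
eef_pos: [0.6492, 0.0275, 0.2142]
eef_rot: [-179.9, 0.0, -0.4]
ft_force: [-0.3, 0.9, 0.6]
width: 0.0884
finger_force: 0.0
top 0 ((0.8943095803260803, -0.29855385422706604), 0.030426688492298126) 0.14153912615285966
top 0 ((0.8939535021781921, 0.32890835404396057), 0.02949252910912037) 0.14187722746133288
top 0 ((0.5951217412948608, 0.30270564556121826), 0.019379502162337303) 0.14035233137599154
top 0 ((0.590526282787323, -0.1666545271873474), 0.019261742010712624) 0.13830562588972772
top 0 ((0.5211701393127441, 0.3021247982978821), 0.019921036437153816) 0.140428245488994
top 0 ((0.44896063208580017, 0.30158373713493347), 0.019737044349312782) 0.14056239847812302
top 0 ((0.22388656437397003, 0.5442004203796387), 0.01703629642724991) 0.14411207478895355
wrist 1 ((0.658002495765686, 0.024843841791152954), 0.027754144743084908) 0.04215482549564188
```

View pics/t2.png

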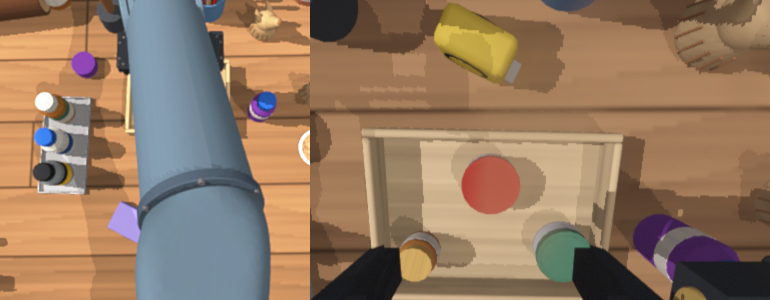

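The three bottles stand in a row on the tray. The red tin is free at (.658,.0245).

```bash
python3 -m creep '[[[0.009,0.003,0.03,0,1],[0,0,0.05,0,1],[0,0,0.05,0,1],[0,0,0.03,0,1],[0,0,0.015,0,1],[0,0,0.008,0,1],[0,0,0,0,1],[0,0,0,0,1]]]'
```

```text
t: 20.05
eef_pos: [0.6595, 0.0223, 0.0326]
eef_rot: [-180.0, -0.1, -0.5]
ft_force: [-0.1, -0.3, -0.7]
width: 0.0884
finger_force: 0.0
```

```bash
python3 -m creep '[[[0,0,0.002,0,0],[0,0,0,0,0],[0,0,0,0,0],[0,0,0,0,0],[0,0,-0.03,0,0],[0,0,-0.05,0,0],[0,0,-0.05,0,0],[0,0,-0.05,0,0],[0,0,-0.01,0,0],[0,0,0,0,0]]]'
```

```text
t: 21.3
eef_pos: [0.6583, 0.022, 0.219]
eef_rot: [180.0, 0.0, -0.5]
ft_force: [-0.4, -0.7, -1.3]
width: 0.0575
finger_force: 30.0
```

Run:
```python
from h import *
for n in("top","side"):
    s=np.load(n+"0.npz");P=cloud(s)
    m=(np.hypot(P[...,0]-.5,P[...,1]+.302)<.07)&(P[...,2]>.0032)&(P[...,2]<.02)
    k,L,st,_=cv2.connectedComponentsWithStats(m.astype(np.uint8));i=1+st[1:,4].argmax()
    q=P[L==i];print(n,q[:,:2].mean(0),(np.percentile(q,1,0)+np.percentile(q,99,0))[:2]/2,np.ptp(q,0),np.median(q[:,2]))
    c=cv2.findContours((L==i).astype(np.uint8),0,1)[0][0];e=cv2.fitEllipse(c);u,v=np.round(e[0]).astype(int);print(e[0],P[v,u])
```

```text
top [ 0.50082726 -0.30288213] [ 0.50174924 -0.3028475 ] [0.0900393  0.08864189 0.0077956 ] 0.005929434578661768
(407.5436706542969, 247.76528930664062) [ 0.50011337 -0.30329018  0.00804352]
side [ 0.49892535 -0.30487434] [ 0.49931733 -0.30438899] [0.09058729 0.0893912  0.00618272] 0.005159933593127299
(326.0661315917969, 342.4480285644531) [ 0.49952742 -0.30420957  0.00437342]
```

```bash
python3 -m creep '[[[-0.024,0.05,0,0,0],[-0.024,0.05,0,0,0],[-0.024,0.05,0,0,0],[-0.024,0.05,0,0,0],[-0.024,0.05,0,0,0],[-0.024,0.05,0,0,0],[-0.014,0.024,0,0,0],[0,0,0,0,0],[0,0,0,0,0]]]'
```

```text
t: 22.42
eef_pos: [0.4977, -0.2986, 0.2179]
eef_rot: [-179.9, 0.1, -0.4]
ft_force: [0.3, 0.0, -1.5]
width: 0.0577
finger_force: 30.0
```

```bash
python3 -m creep '[[[0.002,0.005,0.03,0,0],[0,0,0.05,0,0],[0,0,0.05,0,0],[0,0,0.035,0,0],[0,0,0.015,0,0],[0,0,0.006,0,0],[0,0,0,0,0],[0,0,0,0,0]]]'
```

```text
t: 23.42
eef_pos: [0.5005, -0.3058, 0.0346]
eef_rot: [179.9, -0.1, -0.5]
ft_force: [0.8, -0.2, -1.9]
width: 0.0576
finger_force: 30.0
```

```bash
python3 -m creep '[[[0,-0.001,0.003,0,0],[0,0,0.002,0,0],[0,0,0,0,0],[0,0,0,0,0]]]'; python3 -m creep '[[[0,0,0.001,0,0],[0,0,0,0,0],[0,0,0,0,0]]]'
```

```text
t: 23.92
eef_pos: [0.4995, -0.3044, 0.0283]
eef_rot: [-180.0, 0.0, -0.5]
ft_force: [1.1, 0.8, -2.2]
width: 0.0575
finger_force: 30.0
t: 24.3
eef_pos: [0.4996, -0.3044, 0.0273]
eef_rot: [-180.0, 0.0, -0.5]
ft_force: [-0.1, -0.3, -1.8]
width: 0.0577
finger_force: 30.0
```

```bash
python3 -m creep '[[[0,0,0.001,0,0],[0,0,0,0,0],[0,0,0.001,0,0],[0,0,0,0,0]]]'
```

```text
t: 24.8
eef_pos: [0.4997, -0.3045, 0.0264]
eef_rot: [180.0, 0.0, -0.5]
ft_force: [-3.4, 1.8, 11.3]
width: 0.0572
finger_force: 30.0
```

```bash
python3 -m creep '[[[0,0,0,0,1],[0,0,0,0,1],[0,0,0,0,1],[0,0,0,0,1],[0,0,-0.03,0,1],[0,0,-0.05,0,1],[0,0,-0.05,0,1],[0,0,-0.055,0,1],[0,0,0,0,1]]]'
python3 - <<'E'
from h import *
for n in("top","side","wrist"):
  s=snapshot(n);P=cloud(s).reshape(-1,3);H=cv2.cvtColor(s["img"],cv2.COLOR_BGR2HSV).reshape(-1,3)
  if n=="side":cv2.imwrite("pics/s3.png",s["img"])
  m=(s["range_z"].ravel()>0)&(abs(P[:,2]-.039)<.006)&((H[:,0]<6)|(H[:,0]>174))&(H[:,1]>120)&(np.hypot(P[:,0]-.5,P[:,1]+.303)<.08)
  if m.sum()>50:print(n,m.sum(),cv2.minEnclosingCircle(P[m][:,:2].astype(np.float32)),np.median(P[m][:,2]))
E
```

```text
t: 25.92
eef_pos: [0.5021, -0.3058, 0.2149]
eef_rot: [179.8, -0.4, -0.5]
ft_force: [0.4, -0.7, -0.1]
width: 0.0883
finger_force: 0.0
top 120 ((0.4996989369392395, -0.3025212287902832), 0.02816392108798027) 0.03982762925167609
side 671 ((0.4987941384315491, -0.3047031760215759), 0.029323754832148552) 0.039040869359353005
wrist 2566 ((0.4985063970088959, -0.3051794469356537), 0.028669394552707672) 0.03914845656848612
```

View pics/s3.png

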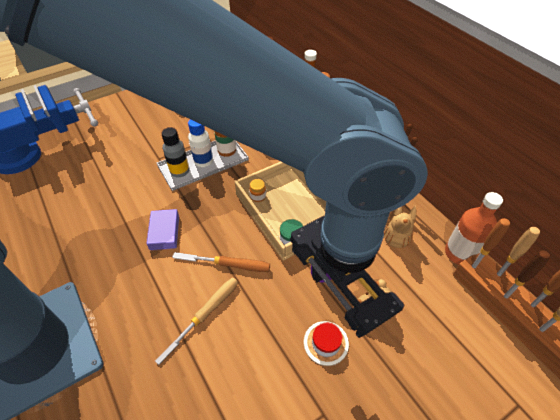

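The tin sits centred on the coaster at pixel (327,340). Next I go to the tray for the white bottle.

```bash
python3 -m creep '[[[0.008,-0.05,0,0,0.7],[0.008,-0.05,0,0,0.7],[0.008,-0.05,0,0,0.7],[0.008,-0.05,0,0,0.7],[0.008,-0.05,0,0,0.7],[0.008,-0.05,0,0,0.7],[0.008,-0.05,0,0,0.7],[0.008,-0.05,0,0,0.7],[0.008,-0.05,0,0,0.7],[0.008,-0.05,0,0,0.7]]]'; python3 -m creep '[[[0.008,-0.05,0,0,0.7],[0.006,-0.05,0,0,0.7],[0,-0.007,0,0,0.7],[0,0,0,0,0.7],[0,0,0,0,0.7]]]'
```

```text
t: 27.32
eef_pos: [0.5832, 0.196, 0.2081]
eef_rot: [179.9, 0.2, -0.5]
ft_force: [0.0, 0.5, 0.0]
width: 0.0618
finger_force: 0.0
t: 27.95
eef_pos: [0.5993, 0.2993, 0.2095]
eef_rot: [179.9, 0.1, -0.7]
ft_force: [0.1, 0.3, -0.1]
width: 0.0619
finger_force: 0.0
```

```bash
python3 -m creep '[[[-0.003,-0.0025,0.02,0,0.7],[0,0,0.03,0,0.7],[0,0,0.0245,0,0.7],[0,0,0,0,0.7],[0,0,0,0,0.7],[0,0,0,0,0],[0,0,0,0,0],[0,0,0,0,0],[0,0,0,0,0]]]'; python3 -m creep '[[[0,0,-0.02,0,0],[0,0,-0.035,0,0],[0,0,-0.03,0,0],[0.009,0.05,0,0,0],[0.009,0.05,0,0,0],[0.009,0.05,0,0,0],[0.009,0.05,0,0,0],[0.009,0.05,0,0,0],[0.009,0.05,0,0,0],[0.006,0.04,0,0,0]]]'; python3 -m creep '[[[0,0.012,0,0,0],[0,0,0,0,0],[0,0,0,0,0]]]'
```

```text
t: 29.08
eef_pos: [0.5965, 0.3042, 0.1364]
eef_rot: [-180.0, -0.1, -0.5]
ft_force: [-0.6, -1.1, 4.6]
width: 0.0373
finger_force: 30.0
t: 30.32
eef_pos: [0.6531, -0.0388, 0.2217]
eef_rot: [180.0, -0.0, -0.6]
ft_force: [0.0, 0.4, -2.7]
width: 0.0371
finger_force: 30.0
t: 30.7
eef_pos: [0.6528, -0.0456, 0.2211]
eef_rot: [-179.9, -0.0, -0.4]
ft_force: [0.0, 0.4, -2.3]
width: 0.0372
finger_force: 30.0
```

```bash
python3 -m creep '[[[0.002,0.004,0.02,0,0],[0,0,0.03,0,0],[0,0,0.02,0,0],[0,0,0.008,0,0],[0,0,0,0,0],[0,0,0,0,0]]]'; python3 -m creep '[[[0,0,0.0015,0,0],[0,0,0,0,0],[0,0,0,0,0]]]'
```

```text
t: 31.45
eef_pos: [0.6552, -0.0521, 0.1432]
eef_rot: [-180.0, -0.0, -0.5]
ft_force: [-0.6, 0.5, -1.8]
width: 0.0374
finger_force: 30.0
t: 31.82
eef_pos: [0.655, -0.0523, 0.1415]
eef_rot: [-180.0, -0.0, -0.5]
ft_force: [0.7, -0.8, -2.1]
width: 0.0377
finger_force: 30.0
```

```bash
python3 -m creep '[[[0,-0.0015,0.0008,0,0],[0,0,0.0005,0,0],[0,0,0,0,0],[0,0,0,0,0.7],[0,0,0,0,0.7],[0,0,0,0,0.7],[0,0,-0.03,0,0.7],[0,0,-0.045,0,0.7],[-0.019,-0.05,0,0,0.7],[-0.019,-0.05,0,0,0.7]]]'; python3 -m creep '[[[-0.019,-0.05,0,0,0.7],[-0.019,-0.05,0,0,0.7],[-0.019,-0.05,0,0,0.7],[-0.019,-0.05,0,0,0.7],[-0.018,-0.05,0,0,0.7],[0,-0.003,0,0,0.7],[0,0,0,0,0.7],[0,0,0,0,0.7]]]'
```

```text
t: 33.08
eef_pos: [0.6176, 0.0504, 0.2156]
eef_rot: [-180.0, -0.1, -0.6]
ft_force: [0.9, 1.1, -0.7]
width: 0.0616
finger_force: 0.0
t: 34.08
eef_pos: [0.527, 0.3014, 0.2148]
eef_rot: [179.9, -0.0, -0.7]
ft_force: [0.7, 0.2, 0.4]
width: 0.0616
finger_force: 0.0
```

```bash
python3 -m creep '[[[-0.005,0,0.02,0,0.7],[0,0,0.03,0,0.7],[0,0,0.028,0,0.7],[0,0,0,0,0.7],[0,0,0,0,0.7],[0,0,0,0,0],[0,0,0,0,0],[0,0,0,0,0],[0,0,0,0,0]]]'; python3 -m creep '[[[0,0,-0.02,0,0],[0,0,-0.035,0,0],[0,0,-0.03,0,0],[0.013,0.05,0,0,0],[0.013,0.05,0,0,0],[0.013,0.05,0,0,0],[0.013,0.05,0,0,0],[0.013,0.05,0,0,0],[0.006,0.024,0,0,0],[0,0,0,0,0]]]'; python3 -m creep '[[[0,0,0,0,0]]]'
```

```text
t: 35.2
eef_pos: [0.5215, 0.3034, 0.1376]
eef_rot: [-180.0, -0.1, -0.5]
ft_force: [-0.1, -0.2, 4.8]
width: 0.0372
finger_force: 30.0
t: 36.45
eef_pos: [0.5898, 0.0261, 0.2226]
eef_rot: [179.9, -0.0, -0.8]
ft_force: [0.0, 1.2, -3.4]
width: 0.0371
finger_force: 30.0
t: 36.58
eef_pos: [0.5893, 0.0305, 0.2224]
eef_rot: [-179.9, 0.0, -0.4]
ft_force: [0.3, 1.9, -2.0]
width: 0.0375
finger_force: 30.0
```

```bash
python3 -m creep '[[[0.003,0.001,0.02,0,0],[0,0,0.03,0,0],[0,0,0.02,0,0],[0,0,0.008,0,0],[0,0,0,0,0],[0,0,0.0015,0,0],[0,0,0,0,0],[0,0,0,0,0]]]'
```

```text
t: 37.58
eef_pos: [0.5926, 0.028, 0.1426]
eef_rot: [-180.0, -0.0, -0.5]
ft_force: [0.1, 0.1, -2.0]
width: 0.0373
finger_force: 30.0
```

```bash
python3 -m creep '[[[0,0,0.0008,0,0],[0,0,0.0005,0,0],[0,0,0,0,0],[0,0,0,0,0.7],[0,0,0,0,0.7],[0,0,0,0,0.7],[0,0,-0.03,0,0.7],[0,0,-0.045,0,0.7],[-0.025,-0.048,0,0,0.7],[-0.025,-0.048,0,0,0.7]]]'; python3 -m creep '[[[-0.025,-0.048,0,0,0.7],[-0.025,-0.048,0,0,0.7],[-0.025,-0.048,0,0,0.7],[-0.018,-0.034,0,0,0.7],[0,0,0,0,0.7],[0,0,0,0,0.7],[0,0,0,0,0.7]]]'
```

```text
t: 38.83
eef_pos: [0.5433, 0.125, 0.2168]
eef_rot: [-180.0, -0.1, -0.6]
ft_force: [0.5, 0.9, -0.4]
width: 0.0616
finger_force: 0.0
t: 39.7
eef_pos: [0.453, 0.3015, 0.2161]
eef_rot: [180.0, -0.0, -0.7]
ft_force: [0.6, -0.0, 0.7]
width: 0.0616
finger_force: 0.0
```

```bash
python3 -m creep '[[[-0.003,0,0.02,0,0.7],[0,0,0.03,0,0.7],[0,0,0.029,0,0.7],[0,0,0,0,0.7],[0,0,0,0,0.7],[0,0,0,0,0],[0,0,0,0,0],[0,0,0,0,0],[0,0,0,0,0]]]'; python3 -m creep '[[[0,0,-0.02,0,0],[0,0,-0.035,0,0],[0,0,-0.03,0,0],[0.03,0.03,0,0,0],[0.04,0.04,0,0,0],[0.04,0.04,0,0,0],[0.04,0.04,0,0,0],[0.035,0.035,0,0,0],[0.018,0.02,0,0,0],[0,0,0,0,0]]]'; python3 -m creep '[[[0,0,0,0,0]]]'
```

```text
t: 40.83
eef_pos: [0.4495, 0.3031, 0.1378]
eef_rot: [-180.0, -0.1, -0.5]
ft_force: [0.1, -1.2, 6.1]
width: 0.0373
finger_force: 30.0
t: 42.08
eef_pos: [0.6509, 0.0933, 0.2211]
eef_rot: [179.9, 0.1, -0.8]
ft_force: [0.6, -0.5, -2.0]
width: 0.0374
finger_force: 30.0
t: 42.2
eef_pos: [0.6491, 0.0976, 0.2216]
eef_rot: [-180.0, 0.1, -0.4]
ft_force: [0.1, -0.1, -2.3]
width: 0.0375
finger_force: 30.0
```

```bash
python3 -m creep '[[[0.006,0.001,0.02,0,0],[0,0,0.03,0,0],[0,0,0.02,0,0],[0,0,0.007,0,0],[0,0,0,0,0],[0,0,0.0015,0,0],[0,0,0,0,0],[0,0,0,0,0]]]'
```

```text
t: 43.2
eef_pos: [0.6564, 0.0952, 0.1442]
eef_rot: [-180.0, -0.0, -0.5]
ft_force: [0.3, -0.6, -1.8]
width: 0.0368
finger_force: 30.0
```

Next: lower the last bit, release, and retreat to clear the view.

```bash
python3 -m creep '[[[0,0,0.0015,0,0],[0,0,0.001,0,0],[0,0,0,0,0],[0,0,0,0,0.7],[0,0,0,0,0.7],[0,0,0,0,0.7],[0,0,-0.03,0,0.7],[0,0,-0.045,0,0.7],[0,-0.05,-0.04,0,0.7],[0,-0.05,-0.02,0,0.7]]]'; python3 -m creep '[[[-0.03,-0.05,0,0,0.7],[-0.03,-0.05,0,0,0.7],[-0.03,-0.05,0,0,0.7],[-0.03,-0.05,0,0,0.7],[-0.02,-0.05,0,0,0.7],[0,0,0,0,0.7],[0,0,0,0,0.7]]]'
python3 - <<'E'
from h import *
for n in("top","side"):
  s=snapshot(n);cv2.imwrite(f"pics/{n}9.png",s["img"]);P=cloud(s).reshape(-1,3)
  for z0,z1 in((.135,.155),(.036,.0475),(.053,.09)):
    m=(s["range_z"].ravel()>0)&(P[:,2]>z0)&(P[:,2]<z1)&(P[:,0]>.45)&(P[:,0]<.7)&(P[:,1]<.115)&(P[:,1]>-.36)
    k,L,st,_=cv2.connectedComponentsWithStats(m.reshape(420,560).astype(np.uint8))
    for i in range(1,k):
      if st[i,4]>90:
        q=P[L.ravel()==i];c,r=cv2.minEnclosingCircle(q[:,:2].astype(np.float32));print(n,z0,np.round(c,4),round(r,4),round(float(np.median(q[:,2])),4))
E
```

```text
t: 44.45
eef_pos: [0.6581, 0.1947, 0.278]
eef_rot: [-179.9, -0.2, -0.6]
ft_force: [0.5, 0.5, -1.6]
width: 0.0612
finger_force: 0.0
t: 45.32
eef_pos: [0.5197, 0.4446, 0.2749]
eef_rot: [179.9, -0.0, -0.5]
ft_force: [0.3, -0.9, -0.2]
width: 0.0618
finger_force: 0.0
top 0.135 [0.6552 0.0945] 0.02 0.1458
top 0.135 [ 0.6547 -0.0525] 0.02 0.1457
top 0.135 [ 0.5916 -0.166 ] 0.0197 0.1382
top 0.135 [0.5917 0.0275] 0.0197 0.1457
top 0.036 [ 0.5835 -0.0522] 0.0291 0.0424
top 0.036 [ 0.5002 -0.3036] 0.0292 0.0398
top 0.053 [0.6498 0.0907] 0.0267 0.0745
top 0.053 [ 0.6232 -0.2962] 0.0384 0.0721
top 0.053 [ 0.5894 -0.1642] 0.0269 0.0728
top 0.053 [0.5813 0.1025] 0.0185 0.0546
side 0.135 [0.654  0.0925] 0.02 0.145
side 0.135 [0.5899 0.0256] 0.0203 0.1452
side 0.135 [ 0.6522 -0.0544] 0.0204 0.1452
side 0.135 [ 0.5898 -0.1676] 0.02 0.1376
side 0.036 [0.6167 0.0081] 0.1324 0.042
side 0.036 [ 0.581 -0.053] 0.0297 0.0422
side 0.036 [ 0.4989 -0.3048] 0.0292 0.0389
side 0.053 [0.657  0.0729] 0.0178 0.0741
side 0.053 [0.5897 0.0246] 0.0279 0.0734
side 0.053 [ 0.652  -0.0552] 0.0276 0.073
side 0.053 [ 0.5881 -0.1696] 0.0273 0.0718
side 0.053 [ 0.6198 -0.3018] 0.0383 0.0713
```

View pics/top9.png

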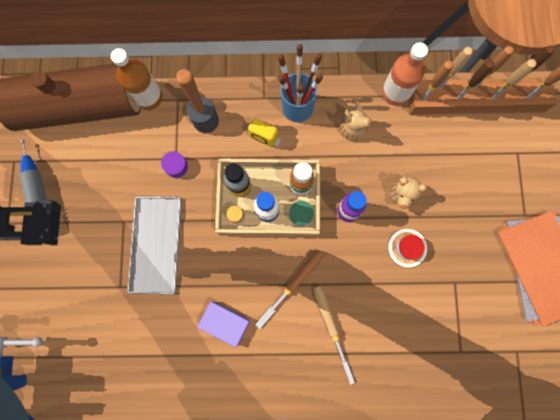

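All three bottles are back within about 4 mm of where they stood: (235,178), (302,177) and (265,206). The red tin is on the coaster at (411,247), and the other things are unmoved.

```bash
python3 -c "
from station import order
print(order.close_job())"
```

```text
the job is handed in; nothing more can be done
None
```

I've handed the job in, but it gave no verdict: the red tin stands within about 2 mm of the coaster's centre, all three bottles are upright in the crate within about 4 mm of their original spots, and the green tin, jar and bear show no movement in the images.

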